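Line up and pin a filter cover

ROBOT

A 7-joint arm with a two-finger parallel gripper is mounted at the origin on the work surface. World frame = base frame: x ahead of the robot, y to its left, z up, the work surface at z = 0. Lengths are in m, angles in rad, forces in N, time in s.
With the tool pointing down it reaches from about 0.425 to 0.825 m from the base axis. Payload 3.6 kg.
Tool frame: the origin (TCP) lies at the very end of the fingers, on their centre line; the grasp point (between the pads) lies 19 mm behind it; z points along the fingers, y is the line along which they close (so a half turn about z gives the same grasp; the last joint's range is limited). The gripper opens to 85 mm and grips with 20 to 120 N. Pads are 22 mm wide; open, the fingers measure 114 mm over their backs; the gripper's body (76 mm by 85 mm) begins 54 mm behind the grasp point. The pads swing forward as they close: fully open they stand 13 mm farther back than shut.
Start: joints at [-1.212, 0.615, -0.013, 1.423, 0.008, 1.103, -0.04], TCP at [0.245, 0.602, 0.231] pointing down, gripper open.
Joint ranges: [-3.12, 3.12], [-0.3, 2.06], [-1.34, 1.32], [0.26, 2.42], [-1.36, 4.5], [0.01, 1.98], [-2.84, 2.84]. Speed limits (rad/s): [2.79, 2.79, 3.14, 3.14, 3.14, 3.14, 3.14].

INTERFACE

Orientations are given as a rotation vector (axis times angle).
In Python, from cell import bot gives the robot as it stands.
- The arm moves only by the shell command python3 -m jog 'ROWS' [FORCE]. ROWS is JSON, a list of rows, each a list of 7 numbers: the shift along the tool's x, y, z as a fraction of full scale, then the turn, a rotation vector about the tool's x, y, z as a fraction of full scale, then the opening, from 0 (shut) to 1 (fully open). In form: [[dx, dy, dz, rx, ry, rz, gripper], ...]. A call has 1 to 5 rows; each row shifts and turns the commanded pose from where the row before left it, along the tool's axes as they then stand; what a row does not reach is not made up. Full scale, the value 1, is 0.025 m for a shift and 0.1 rad for a turn. A row lasts 1/10 s, in which the tool goes at most 50 mm and 8.59 degrees, less where a joint would pass 70% of its speed; a pose out of reach is approached as far as the arm can. A call with a number of a shift or a turn outside -1 to 1 is refused whole. A call with a gripper value outside its range is refused whole. The fingers move at their own pace and stop on an object; FORCE is the grip in N (left out, the last holds). Time passes only in rows, so rows that do not move let the fingers close. It gives the time, the measured TCP pose, the force, the opening and the grip force at its end, in the units of the state.
- bot.get_obs(): the state, without advancing time (a new reading comes with each control period).
- bot.get_image(name): name is "side" or "top"; returns the picture (420x560x3 uint8, red, green, blue); there is no depth.
- bot.get_calibration(name): a dict with "vertical_fov" (degrees; the focal length in pixels is half the picture's height over the tangent of half this angle, whatever the lens; pixels are square), "cx", "cy" (the principal point, pixels), "R" (3x3) and "t" (3): a world point X has camera coordinates R X + t. Camera axes: x right, y down, z forward; pixel columns grow to the right and rows downward; lengths in m; the calibration is good to about 2 mm. A picture is of the moment at which its call begins. get_calibration takes no time and is no camera call.
- bot.close_job(): hands the job in; it is judged then, once.
Trained networks look in the newest picture that a camera, given by its name, has taken for a name from the list of things; names that differ only in an ending like _2 or _b are one class to them, and where a whole thing is asked for, a point or a joint stands for the part that bears it (a point fixed in the world has none). Each returns a list of dicts, best first, with "conf" (0 to 1); they miss things now and then, are a little off and sometimes report something else, mostly with a low value. They report only what shows in the picture. A call takes as long as a camera call. They do not tell look-alikes from the thing itself.
- bot.trace(label, camera): "region" (420x560 bool, what is visible of it) and "extent" ([left, top, right, bottom] in pixels, round what is visible of it).
- bot.tip_of(label, camera): "xy" ([column, row] in pixels: a listed point, or the origin of a listed thing).
The state is a dict: "clock": time; "joint_pos": joint angles; "dq": joint speeds; "joint_torque": joint torques, N m; "eef_pos": TCP position; "ee_rot": TCP orientation; "ft_force": force on the tool from outside, world axes, zero at the start; "moment": the same for the moment, N m; "grip_width": opening from 0.0 (shut) to 1.0 (fully open); "grasp_force": force on a finger pad.
Only numpy, scipy, OpenCV 4.12 (cv2) and the standard library are available. Lean on these libraries where they do the work, as an engineer would, in place of code of your own. Each camera call takes 0.05 s, during which the arm holds its last target. There are 200 camera calls.

TASK

The cover of the pressure filter lies askew on its flange. Push the red-handled drift pin fully home through the red-marked end of cover and flange, slide the other end of the cover round until its hole lines up too, and only then fit the black-headed bolt fully home there. Keep the cover down on the flange throughout (push it, do not lift it), and leave the bottle, canister and beaker where they stand.

Things in the scene. Friction and masses are not known exactly. Their poses are not given: they have to be found in the camera images.
- base: Pressure filter fixed to the bench: steel vessel with a blue flange 200 x 80 x 18 mm, top 80 mm above the bench, open below the holes. Vertical through holes A and B, 22 mm, 140 mm apart. Origin on the bench under hole A; x runs from A to B, z up. The flange reaches 30 mm beyond each hole and 40 mm to either side; its end face at A is red. Position and yaw vary.
- base_hole_a (a point): Centre of the flange's hole A (red end), at the flange's top face, z up.
- base_hole_b (a point): Centre of the flange's hole B (plain end), at the flange's top face, z up.
- cover: Loose aluminium plate, 0.35-0.7 kg, 200 x 80 x 15 mm, outline and holes as the flange's; mid boss 60 mm across, 14 mm high; red stripe at A. Origin: hole A at the underside; x from A to B. At first flat on the flange, hole A up to 9 mm off the flange's, turned 0.12-0.24 rad anticlockwise from above: hole B 8-42 mm off. Slides at a few newtons.
- cover_hole_a (a point): Centre of the cover's hole A (red stripe), at the cover's top face (15 mm above its underside).
- cover_hole_b (a point): Centre of the cover's hole B (plain end), at the cover's top face (15 mm above its underside).
- rack: Fixed wooden rack 170 x 70 mm, top 100 mm above the bench; in two 25 mm slots 100 mm apart the drift pin and the bolt hang upright by their grips (either way round). Origin on the bench under one slot, the other is 100 mm along x; z up. It stands on one side, the filter on the other; which side varies.
- pin_grip (a point): Drift pin, 0.2 kg, upright: round red grip 32 mm across, 45 mm high; below its flat shoulder a 78 mm steel shank, 20 mm thick for the upper 38 mm, then tapering to 7 mm at the tip. This point: on the axis, 24 mm above the shoulder, 102 mm above the tip; z up along the axis. Home: shoulder resting on the cover.
- bolt_grip (a point): Bolt, 0.18 kg, upright: round black head 34 mm across, 45 mm high; below its flat shoulder a smooth 70 mm brass shank, 17 mm thick, its last 12 mm tapering to 11 mm. No thread: it drops in. This point: on the axis, 24 mm above the shoulder, 94 mm above the tip; z up along the axis. Home: shoulder resting on the cover.
- amber: Amber bottle with orange cap, 60 mm across, 130 mm high; bystander. Origin at the centre of its underside.
- canister: Green canister with white cap, 55 x 75 mm, 142 mm high; bystander. Origin at the centre of its underside.
- beaker: Clear empty beaker, 70 mm across, 90 mm high; bystander. Origin at the centre of its underside.
Things that resemble listed ones, but are neither listed nor needed, are in the scene too. Of the things that look like the part that bears pin_grip, the middle-sized one is meant.

How it is judged:
On the way, in this order (a step that is already met when the one before it is completed fails the run):
1. the drift pin is home through the red-marked holes of cover and flange, before the bolt is in (horizontal distance between pin_grip and base_hole_a below 0.005 m and z of pin_grip in the frame of base_hole_a between 0.033 and 0.043 m and angle between pin_grip's own z axis and vertical below 0.1 rad), for 0.2 s.
2. the bolt is home through the other pair of holes (horizontal distance between bolt_grip and base_hole_b below 0.008 m and z of bolt_grip in the frame of base_hole_b between 0.033 and 0.043 m and angle between bolt_grip's own z axis and vertical below 0.1 rad), for 0.2 s.
At the end, for the whole second after the job is handed in: Pin home in hole A, bolt home in hole B: each upright within 0.1 rad, grip point 33 to 43 mm above the flange top (39 when seated) and within 5 mm (pin) or 8 mm (bolt) of the flange hole's axis; cover flat within 0.04 rad, its holes within 5 mm (A) and 8 mm (B) of the flange's (all of step 1 and all of step 2 and angle between cover's own z axis and vertical below 0.04 rad and horizontal distance between cover_hole_a and base_hole_a below 0.005 m and horizontal distance between cover_hole_b and base_hole_b below 0.008 m); the robot touches nothing.
It fails at once if the cover is lifted more than 12 mm off the flange (z of any of cover_hole_a, cover_hole_b in the frame of base_hole_a above 0.027 m).
It fails at once if the cover is pushed off the flange (height (world z) of cover_hole_b below 0.08 m).
It fails at once if the amber bottle is shifted by more than 30 mm or tipped (distance of amber from where it was at the start of the episode above 0.03 m or angle between amber's own z axis and vertical above 0.3 rad).
It fails at once if the green canister is shifted by more than 30 mm or tipped (distance of canister from where it was at the start of the episode above 0.03 m or angle between canister's own z axis and vertical above 0.3 rad).
It fails at once if the clear beaker is shifted by more than 30 mm or tipped (distance of beaker from where it was at the start of the episode above 0.03 m or angle between beaker's own z axis and vertical above 0.3 rad).
It also fails if it takes over 72 s, if anything falls off the work surface, if the arm or the gripper's body presses on something with over 40 N, if the wrist force passes 120 N, or if a joint passes its speed limit or range.

## Working session

There is one attempt and no reset: what is moved stays moved. The work goes in short steps, Python scripts to look and compute and a shell command to move; the robot and the scene stay as the last step left them, time stands still between calls to the robot, and variables do not carry over. Pictures are saved under pics/ and viewed, at most 13 in all, crops included, and the job is handed in when it is done.

```bash
mkdir -p pics; ls
cat > h.py <<'E'
import numpy as np, cv2
from cell import bot
def K(n):
    c=bot.get_calibration(n); f=210/np.tan(np.radians(c["vertical_fov"])/2)
    return f,c["cx"],c["cy"],np.array(c["R"]),np.array(c["t"])
def at_z(n,px,z):
    f,cx,cy,R,t=K(n); d=R.T@np.array([(px[0]-cx)/f,(px[1]-cy)/f,1]); o=-R.T@t
    return o+d*(z-o[2])/d[2]
def proj(n,X):
    f,cx,cy,R,t=K(n); c=R@np.array(X)+t; return np.array([f*c[0]/c[2]+cx,f*c[1]/c[2]+cy])
def save(n,name,box=None,s=1):
    im=bot.get_image(n)[:,:,::-1]
    if box: im=im[box[1]:box[3],box[0]:box[2]]
    cv2.imwrite("pics/"+name,cv2.resize(im,None,fx=s,fy=s,interpolation=cv2.INTER_CUBIC))
E
python3 - <<'E'
from h import *
np.set_printoptions(precision=3,suppress=True)
a=bot.get_image("top");b=bot.get_image("side")
cv2.imwrite("pics/0.png",np.vstack([a,b])[:,:,::-1][:, :] if 0 else cv2.resize(np.hstack([a,b])[:,:,::-1],(800,300)))
cv2.imwrite("pics/top.png",a[:,:,::-1]);cv2.imwrite("pics/side.png",b[:,:,::-1])
Z=dict(base_hole_a=.08,base_hole_b=.08,cover_hole_a=.095,cover_hole_b=.095,pin_grip=.124,bolt_grip=.124,amber=0,canister=0,beaker=0,rack=0)
for n in("top","side"):
    f,cx,cy,R,t=K(n);print(n,f,-R.T@t,R[2])
    for l,z in Z.items():
        for d in bot.tip_of(l,n)[:5]: print(l,n,round(d["conf"],2),np.array(d["xy"]),at_z(n,d["xy"],z))
o=bot.get_obs();print(o["clock"],o["eef_pos"],o["ee_rot"])
E
```

```text
pics
top 456.24561894807607 [ 0.373 -0.013  1.606] [ 0.139  0.018 -0.99 ]
base_hole_a top 0.87 [342.  258.1] [ 0.451 -0.177  0.08 ]
base_hole_b top 0.87 [342.  258.1] [ 0.451 -0.177  0.08 ]
cover_hole_a top 0.86 [345.6 255.5] [ 0.459 -0.187  0.095]
cover_hole_a top 0.63 [325.8 216.8] [ 0.587 -0.121  0.095]
cover_hole_b top 0.86 [345.6 255.5] [ 0.459 -0.187  0.095]
cover_hole_b top 0.63 [325.8 216.8] [ 0.587 -0.121  0.095]
pin_grip top 0.52 [207.5 226.5] [0.543 0.268 0.124]
pin_grip top 0.51 [222.4 189.2] [0.668 0.225 0.124]
pin_grip top 0.45 [228.4 221.1] [0.562 0.2   0.124]
bolt_grip top 0.65 [227.7 252.9] [0.458 0.198 0.124]
amber top 0.74 [304.  166.2] [ 0.783 -0.047  0.   ]
canister top 0.85 [171.5 267.4] [0.41  0.412 0.   ]
canister top 0.72 [347.8 255.9] [ 0.463 -0.206  0.   ]
beaker top 0.88 [411.1 268.6] [ 0.424 -0.426  0.   ]
rack top 0.7 [231.5 253.6] [0.463 0.203 0.   ]
side 493.62067226951797 [0.267 1.028 0.92 ] [ 0.244 -0.768 -0.592]
base_hole_a side 0.97 [292.9 188.9] [ 0.603 -0.183  0.08 ]
base_hole_a side 0.61 [338.2 193. ] [ 0.465 -0.198  0.08 ]
base_hole_b side 0.97
[... 256 characters left out ...]
465 -0.199  0.095]
cover_hole_b side 0.58 [293.6 198.6] [ 0.581 -0.113  0.095]
pin_grip side 0.64 [223.  250.1] [0.678 0.189 0.124]
pin_grip side 0.58 [266. 303.] [0.521 0.326 0.124]
pin_grip side 0.52 [265.9 262.7] [0.562 0.203 0.124]
bolt_grip side 0.88 [303.2 268.4] [0.471 0.197 0.124]
amber side 0.67 [221.7 228. ] [ 0.784 -0.035  0.   ]
amber side 0.25 [339.2 191.1] [ 0.483 -0.327 -0.   ]
canister side 0.77 [297.8 387.7] [0.421 0.427 0.   ]
beaker side 0.66 [337.9 193.6] [ 0.485 -0.311  0.   ]
beaker side 0.55 [358.6 174.2] [ 0.439 -0.449  0.   ]
rack side 0.9 [304.6 306. ] [0.465 0.199 0.   ]
rack side 0.43 [299.7 386. ] [0.418 0.422 0.   ]
1.1 [0.245 0.602 0.231] [-0.602 -3.083  0.   ]
```

View pics/top.png

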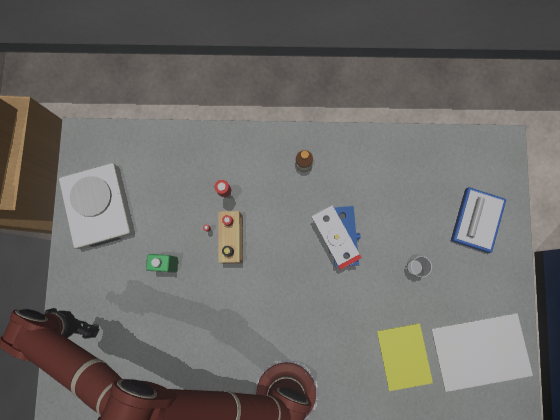

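View pics/side.png

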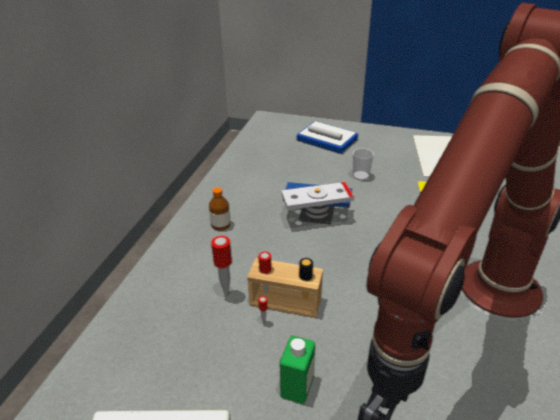

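Run:
```python
import cv2,numpy as np
a=cv2.imread("pics/top.png");b=cv2.imread("pics/side.png")
r=lambda i,x0,y0,x1,y1,s:cv2.resize(i[y0:y1,x0:x1],None,fx=s,fy=s,interpolation=cv2.INTER_CUBIC)
c=np.zeros((600,800,3),np.uint8)
def put(p,x,y):c[y:y+p.shape[0],x:x+p.shape[1]]=p
put(r(a,305,200,365,275,8),0,0)       # 480x600
put(r(b,275,175,355,225,4),480,0)     # 320x200
put(r(b,205,230,325,330,2.6),480,205) # rack side
put(r(a,200,175,250,205,4) ,480,470)
put(r(a,195,205,225,237,3.9),690,470)
cv2.imwrite("pics/1.png",c)
```

```text
Traceback (most recent call last):
ValueError: could not broadcast input array from shape (125,117,3) into shape (125,110,3)
```

Run:
```python
import cv2,numpy as np
a=cv2.imread("pics/top.png");b=cv2.imread("pics/side.png")
r=lambda i,x0,y0,x1,y1,s:cv2.resize(i[y0:y1,x0:x1],None,fx=s,fy=s,interpolation=cv2.INTER_CUBIC)
c=np.zeros((600,800,3),np.uint8)
def put(p,x,y):c[y:y+p.shape[0],x:x+p.shape[1]]=p
put(r(a,305,200,365,275,8),0,0)
put(r(b,275,175,355,225,4),480,0)
put(r(b,205,230,325,330,2.6),480,205)
put(r(a,200,175,250,207,4) ,480,470)
put(r(a,215,210,245,237,3.9),682,470)
cv2.imwrite("pics/1.png",c)
```

```text
(no output)
```

View pics/1.png

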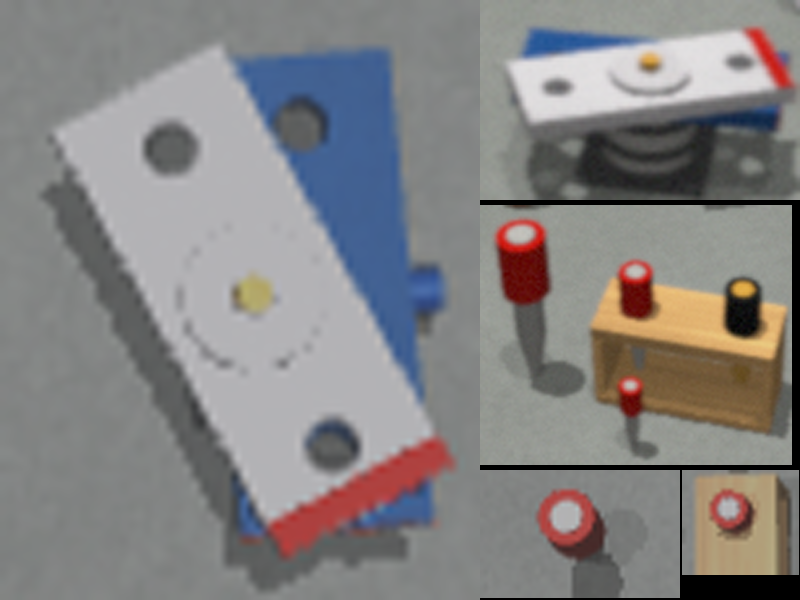

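```bash
cat > fit.py <<'E'
from h import *
from scipy.optimize import least_squares
np.set_printoptions(precision=4,suppress=True)
T=lambda x,y:("top",(305+(x+.5)/8-.5,200+(y+.5)/8-.5))
S=lambda x,y:("side",(275+(x-480+.5)/4-.5,175+(y+.5)/4-.5))
def fit(obs,p0,label):
    def w(p,q): c,s=np.cos(p[2]),np.sin(p[2]); return [p[0]+c*q[0]-s*q[1],p[1]+s*q[0]+c*q[1],q[2]]
    r=lambda p:np.concatenate([proj(n,w(p,q))-px for (n,px),q in obs])
    s=least_squares(r,p0,loss="soft_l1"); print(label,s.x,"B",w(s.x,(.14,0,0)),"\n",r(s.x).reshape(-1,2)); return s.x
b=[(T(301,125),(.14,0,.08)),(T(389,48),(.17,-.04,.08)),(T(433,522),(-.03,-.04,.062)),
   (S(529,29),(.17,-.04,.08)),(T(240,540),(-.03,.04,.062))]
c=[(T(332,445),(0,0,.095)),(T(171,148),(.14,0,.095)),(T(220,42),(.17,-.04,.095)),(T(52,133),(.17,.04,.095)),(T(253,294),(.07,0,.117)),
   (S(739,62),(0,0,.095)),(S(557,87),(.14,0,.095)),(S(508,64),(.17,-.04,.095)),(S(530,125),(.17,.04,.095))]
fit(b,[.45,-.18,0],"base");fit(c,[.45,-.18,.3],"cover")
E
python3 fit.py
python3 - <<'E'
from h import *
import json
def tri(a,b):
    A=[];B=[]
    for n,p in(("top",a),("side",b)):
        f,cx,cy,R,t=K(n)
        for i,(u,c) in enumerate(zip(p,(cx,cy))):
            v=(u-c)/f; A.append(R[i]-v*R[2]);B.append(v*t[2]-t[i])
    return np.linalg.lstsq(np.array(A),np.array(B),rcond=None)[0].round(4)
print("pin",tri((228.4,221.1),(265.9,262.7)),"bolt",tri((227.7,252.9),(303.2,268.4)))
bot.get_image("top");bot.get_image("side")
for l in("pin_grip","bolt_grip"):
    for n in("top","side"):
        for d in bot.trace(l,n): print(l,n,d["conf"],d["extent"],d["region"].sum())
c=cv2.imread("pics/top.png")
E
```

```text
base [ 0.4565 -0.1918  0.1044] B [np.float64(0.5957177276187526), np.float64(-0.1772132359220463), 0] 
 [[ 0.045  -0.0392]
 [-0.0459 -0.1415]
 [-0.1559  0.0094]
 [ 0.4006  0.331 ]
 [ 0.2367 -0.2755]]
cover [ 0.4599 -0.1896  0.5093] B [np.float64(0.5821565891483447), np.float64(-0.12134281268052718), 0] 
 [[ 0.206   0.1192]
 [-0.0008  0.1253]
 [ 0.0756 -0.002 ]
 [ 0.0566 -0.2846]
 [ 0.4927 -0.3198]
 [ 0.3611  0.6109]
 [ 0.1769  0.5086]
 [-0.4953  0.1497]
 [ 0.0288  0.1361]]
pin [0.5624 0.2007 0.122 ] bolt [0.4641 0.1993 0.1266]
pin_grip top 0.66 [215.6, 181.0, 231.3, 198.7] 225
pin_grip top 0.5 [333.2, 205.0, 360.4, 262.3] 330
pin_grip top 0.49 [220.3, 216.7, 232.7, 224.1] 81
pin_grip top 0.36 [205.5, 224.7, 212.7, 234.4] 45
pin_grip side 0.91 [210.2, 235.8, 232.2, 298.0] 916
pin_grip side 0.88 [263.0, 253.9, 269.6, 292.7] 258
pin_grip side 0.69 [259.8, 296.6, 266.3, 320.6] 180
pin_grip side 0.54 [285.7, 181.9, 353.9, 222.9] 822
bolt_grip top 0.47 [222.5, 249.1, 235.8, 257.1] 113
bolt_grip side 0.88 [298.5, 258.9, 315.3, 293.8] 267
bolt_grip side 0.27 [354.3, 148.5, 375.1, 178.1] 504
```

```bash
cat >> h.py <<'E'
from scipy.spatial.transform import Rotation as Ro
def go(x,y,z,yaw=0.1044):
    """units to target; yaw = world angle of tool y minus 90deg"""
    o=bot.get_obs(); R=Ro.from_rotvec(o["ee_rot"]).as_matrix()
    d=R.T@(np.array([x,y,z])-o["eef_pos"])/.025
    Rd=np.array([[-np.cos(yaw),-np.sin(yaw),0],[-np.sin(yaw),np.cos(yaw),0],[0,0,-1]]).T
    r=Ro.from_matrix(R.T@Rd).as_rotvec()/.1
    print("shift",d.round(2),"turn",r.round(2),"at",np.round(o["eef_pos"],4),"F",np.round(o["ft_force"],1),"w",round(o["grip_width"],3),"t",o["clock"])
E
python3 -m jog '[[0,0,0,0,0,-1,0.8],[0,0,0,0,0,-1,0.8],[0,0,0,0,0,-1,0.8],[0,0,0,0,0,-1,0.8],[0,0,0,0,0,-0.92,0.8]]' 40
python3 -c "
from h import *
go(.5624,.2007,.231)
b=cv2.imread('pics/top.png')
# cap centres
print(at_z('top',(226.7,219.4),.145),at_z('top',(228.0,251.6),.145))
bot.get_image('side')
for n,v in bot.get_calibration('top').items(): pass
"
```

```text
clock: 1.9
eef_pos: [0.2446, 0.6022, 0.2313]
ee_rot: [-0.173, 3.137, -0.0]
ft_force: [0.4, 0.5, 2.1]
grip_width: 0.797
grasp_force: 0.0
shift [-1.087e+01 -1.736e+01  1.000e-02] turn [-0.    0.    0.06] at [0.2446 0.6022 0.2313] F [0.4 0.5 2.1] w 0.797 t 1.9
[0.56464482 0.20308724 0.145     ] [0.46063681 0.19467272 0.145     ]
```

```bash
R='x'
python3 -m jog '[[-0.6,-0.96,0,0,0,0,0.8],[-0.6,-0.96,0,0,0,0,0.8],[-0.6,-0.96,0,0,0,0,0.8],[-0.6,-0.96,0,0,0,0,0.8],[-0.6,-0.96,0,0,0,0,0.8]]' >/dev/null
python3 -m jog '[[-0.6,-0.96,0,0,0,0,0.8],[-0.6,-0.96,0,0,0,0,0.8],[-0.6,-0.96,0,0,0,0,0.8],[-0.6,-0.96,0,0,0,0,0.8],[-0.6,-0.96,0,0,0,0,0.8]]' >/dev/null
python3 -m jog '[[-0.6,-0.96,0,0,0,0,0.8],[-0.6,-0.96,0,0,0,0,0.8],[-0.6,-0.96,0,0,0,0,0.8],[-0.6,-0.96,0,0,0,0,0.8],[-0.6,-0.96,0,0,0,0,0.8]]' >/dev/null
python3 -m jog '[[-0.6,-0.96,0,0,0,0,0.8],[-0.6,-0.96,0,0,0,0,0.8],[-0.6,-0.9,0,0,0,0,0.8],[0,0,0,0,0,0,0.8]]'
python3 - <<'E'
from h import *
go(.5635,.2015,.107)
save("side","2.png",(190,150,350,330),3.3)
E
```

```text
clock: 3.85
eef_pos: [0.5618, 0.1973, 0.2312]
ee_rot: [-0.151, 3.136, -0.006]
ft_force: [-0.3, -1.0, 0.1]
grip_width: 0.799
grasp_force: 0.0
shift [-0.08  0.18  4.97] turn [-0.04  0.02 -0.08] at [0.5618 0.1973 0.2312] F [-0.3 -1.   0.1] w 0.799 t 3.85
```

View pics/2.png

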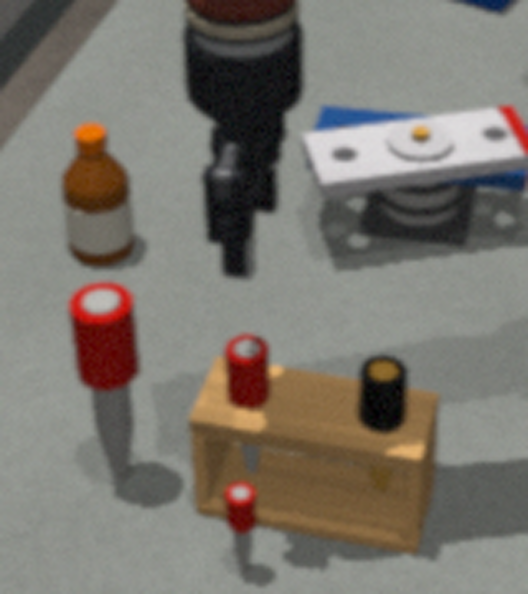

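The crop shows the open gripper above the rack. The three candidates in side pixels are the large one at (222,250), the rack one at (265,262) and the small one at (263,306). The rack one is the middle-sized pin, so I'll grasp that.

```bash
python3 -m jog '[[-0.08,0.18,0.9,0,0,-0.05,0.8],[0,0,1,0,0,0,0.8],[0,0,1,0,0,0,0.8],[0,0,1,0,0,0,0.8],[0,0,1,0,0,0,0.8]]'
python3 -m jog '[[0,0,0,0,0,0,0.8],[0,0,0,0,0,0,0.2],[0,0,0,0,0,0,0.2],[0,0,0,0,0,0,0.2],[0,0,0,0,0,0,0.2]]' 40
python3 -m jog '[[0,0,0,0,0,0,0.2],[0,0,0,0,0,0,0.2]]' 40
python3 -c "
from h import *
go(.5635,.2015,.107)"
```

```text
clock: 4.4
eef_pos: [0.5592, 0.2095, 0.1081]
ee_rot: [0.177, -3.136, -0.002]
ft_force: [-0.7, -0.1, 0.4]
grip_width: 0.8
grasp_force: 0.0
clock: 4.9
eef_pos: [0.5618, 0.2052, 0.1111]
ee_rot: [-0.171, 3.134, -0.004]
ft_force: [-0.9, -4.6, 6.0]
grip_width: 0.364
grasp_force: 39.9
clock: 5.1
eef_pos: [0.5618, 0.2052, 0.1111]
ee_rot: [-0.171, 3.134, -0.004]
ft_force: [-0.1, -5.2, 6.4]
grip_width: 0.364
grasp_force: 39.9
shift [-0.05 -0.16  0.16] turn [-0.03  0.03  0.05] at [0.5618 0.2052 0.1111] F [-0.1 -5.2  6.4] w 0.364 t 5.1
```

```bash
python3 -m jog '[[0,0,-1,0,0,0,0.2],[0,0,-1,0,0,0,0.2],[0,0,-1,0,0,0,0.2],[0,0,-1,0,0,0,0.2],[0,0,-1,0,0,0,0.2]]' 60
python3 -m jog '[[0,0,0,0,0,0,0.2],[0,0,0,0,0,0,0.2]]'
python3 -c "
from h import *
go(.458,-.1907,.231)"
```

```text
clock: 5.6
eef_pos: [0.5597, 0.2082, 0.2353]
ee_rot: [-0.175, 3.136, 0.002]
ft_force: [0.4, 0.5, -1.4]
grip_width: 0.359
grasp_force: 60.2
clock: 5.8
eef_pos: [0.5598, 0.2079, 0.234]
ee_rot: [-0.175, 3.136, 0.001]
ft_force: [-0.1, -0.4, -3.7]
grip_width: 0.361
grasp_force: 60.3
shift [  5.82 -15.39   0.1 ] turn [0.01 0.   0.07] at [0.5598 0.2079 0.234 ] F [-0.1 -0.4 -3.7] w 0.361 t 5.8
```

```bash
python3 -m jog '[[0.36,-0.96,0,0,0,0,0.2],[0.36,-0.96,0,0,0,0,0.2],[0.36,-0.96,0,0,0,0,0.2],[0.36,-0.96,0,0,0,0,0.2],[0.36,-0.96,0,0,0,0,0.2]]' >/dev/null
python3 -m jog '[[0.36,-0.96,0,0,0,0,0.2],[0.36,-0.96,0,0,0,0,0.2],[0.36,-0.96,0,0,0,0,0.2],[0.36,-0.96,0,0,0,0,0.2],[0.36,-0.96,0,0,0,0,0.2]]' >/dev/null
python3 -m jog '[[0.36,-0.96,0,0,0,0,0.2],[0.36,-0.96,0,0,0,0,0.2],[0.36,-0.96,0,0,0,0,0.2],[0.36,-0.96,0,0,0,0,0.2],[0.36,-0.96,0,0,0,0,0.2]]' >/dev/null
python3 -m jog '[[0.36,-0.96,0,0,0,0.07,0.2],[0,0,0,0,0,0,0.2],[0,0,0,0,0,0,0.2]]'
python3 - <<'E'
from h import *
go(.458,-.1907,.231)
save("side","3a.png"); bot.get_image("top")
t=bot.get_image("top")[:,:,::-1]; s=cv2.imread("pics/3a.png")
r=lambda i,x0,y0,x1,y1,s:cv2.resize(i[y0:y1,x0:x1],None,fx=s,fy=s,interpolation=cv2.INTER_CUBIC)
c=np.hstack([r(s,270,110,380,220,5),r(t,315,200,365,310,5)]); cv2.imwrite("pics/3.png",c); print(c.shape)
for n in("side","top"):
    for l in("pin_grip",):
        for d in bot.tip_of(l,n): print(n,d)
E
```

```text
clock: 7.6
eef_pos: [0.4588, -0.1899, 0.2325]
ee_rot: [0.161, -3.135, -0.003]
ft_force: [-0.2, -0.0, -1.6]
grip_width: 0.361
grasp_force: 60.4
shift [ 0.03 -0.03  0.06] turn [ 0.02 -0.03 -0.02] at [ 0.4588 -0.1899  0.2325] F [-0.2 -0.  -1.6] w 0.361 t 7.6
(550, 800, 3)
side {'xy': [219.0, 251.0], 'conf': 0.85}
side {'xy': [262.3, 301.7], 'conf': 0.73}
side {'xy': [345.3, 145.1], 'conf': 0.51}
top {'xy': [222.5, 186.4], 'conf': 0.69}
top {'xy': [339.6, 257.3], 'conf': 0.55}
top {'xy': [208.4, 225.5], 'conf': 0.54}
```

View pics/3.png

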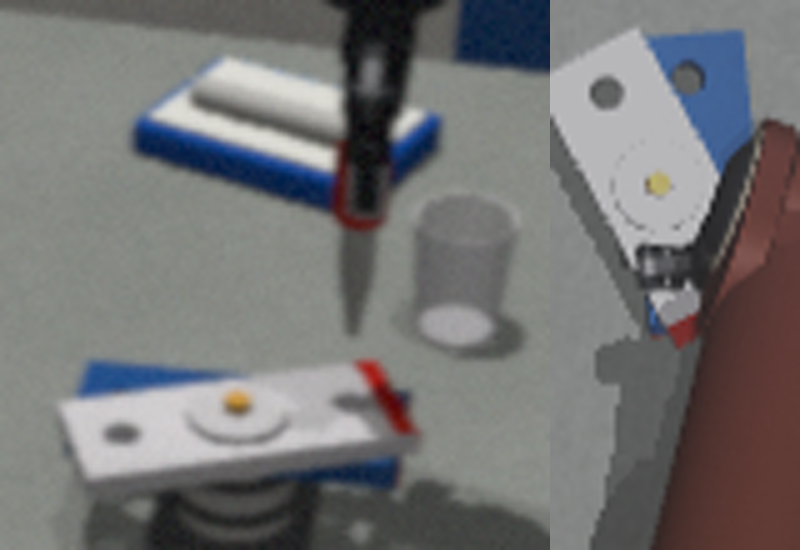

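Run:
```python
from h import *
p=[.4588,-.1899]
print("tip pred",proj("side",p+[.1435]),"seen (340.3,176.9)")
print("grip pred",proj("side",p+[.2455]),"shoulder pred",proj("side",p+[.2215]))
print("as world at z:",at_z("side",(340.3,176.9),.1435), at_z("side",(345.3,145.1),.2455))
```

```text
tip pred [341.13692036 176.9657793 ] seen (340.3,176.9)
grip pred [343.39439114 146.12919644] shoulder pred [342.84566071 153.62474031]
as world at z: [ 0.46121573 -0.18958823  0.1435    ] [ 0.45479418 -0.19718457  0.2455    ]
```

```bash
python3 -m jog '[[0.08,0,0.8,0,0,0,0.2],[0,0,0.8,0,0,0,0.2],[0,0,0.8,0,0,0,0.2],[0,0,0,0,0,0,0.2]]'
python3 -m jog '[[0,0,0.4,0,0,0,0.2],[0,0,0.4,0,0,0,0.2],[0,0,0,0,0,0,0.2],[0,0,0,0,0,0,0.2]]'
```

```text
clock: 8.25
eef_pos: [0.456, -0.1889, 0.1716]
ee_rot: [0.166, -3.132, -0.004]
ft_force: [-0.2, -0.2, -2.6]
grip_width: 0.362
grasp_force: 60.4
clock: 8.65
eef_pos: [0.4579, -0.1904, 0.154]
ee_rot: [-0.164, 3.137, -0.0]
ft_force: [-0.0, -0.9, -1.2]
grip_width: 0.355
grasp_force: 60.4
```

```bash
python3 -m jog '[[0,0,0.4,0,0,0,0.2],[0,0,0,0,0,0,0.2],[0,0,0.4,0,0,0,0.2],[0,0,0,0,0,0,0.2],[0,0,0,0,0,0,0.2]]'
python3 -c "
from h import *
go(.4565,-.1918,.106)
print(bot.get_obs()['moment'])"
```

```text
clock: 9.15
eef_pos: [0.4562, -0.1908, 0.1328]
ee_rot: [0.162, -3.134, -0.0]
ft_force: [-2.7, -2.5, -4.6]
grip_width: 0.356
grasp_force: 60.2
shift [-0.01 -0.04  1.07] turn [ 0.   -0.03 -0.01] at [ 0.4562 -0.1908  0.1328] F [-2.7 -2.5 -4.6] w 0.356 t 9.15
[-0.54239513  0.74570192  0.00248598]
```

```bash
python3 -m jog '[[0.05,-0.05,0.3,0,0,0,0.2],[0,0,0,0,0,0,0.2],[0,0,0.4,0,0,0,0.2],[0,0,0,0,0,0,0.2],[0,0,0,0,0,0,0.2]]'
python3 -m jog '[[0,0,0.3,0,0,0,0.2],[0,0,0.15,0,0,0,0.2],[0,0,0,0,0,0,0.2]]'
python3 -c "
from h import *
go(.4565,-.1918,.106)
print(bot.get_obs()['moment'])"
```

```text
clock: 9.65
eef_pos: [0.4554, -0.1914, 0.1157]
ee_rot: [0.163, -3.135, -0.002]
ft_force: [-4.5, -0.3, -3.8]
grip_width: 0.356
grasp_force: 60.6
clock: 9.95
eef_pos: [0.4554, -0.1916, 0.1061]
ee_rot: [0.163, -3.135, -0.001]
ft_force: [-8.6, 0.6, 9.2]
grip_width: 0.36
grasp_force: 61.8
shift [-0.04 -0.01  0.01] turn [ 0.01 -0.02 -0.  ] at [ 0.4554 -0.1916  0.1061] F [-8.6  0.6  9.2] w 0.36 t 9.95
[ 0.12319885  1.80612265 -0.01935989]
```

```bash
python3 -m jog '[[0,0,-0.05,0,0,0,0.2],[0,0,0,0,0,0,0.6],[0,0,0,0,0,0,0.6],[0,0,0,0,0,0,0.6],[0,0,0,0,0,0,0.6]]'
python3 -m jog '[[0,0,-0.8,0,0,0,0.6],[0,0,-0.9,0,0,0,0.6],[0,0,-0.9,0,0,0,0.6],[0,0,-0.9,0,0,0,0.6]]'
python3 -c "
from h import *
go(.5613,-.0401,.19)
f=lambda i,x0,y0,x1,y1,s:cv2.resize(i[y0:y1,x0:x1],None,fx=s,fy=s,interpolation=cv2.INTER_CUBIC)
cv2.imwrite('pics/4.png',f(bot.get_image('side')[:,:,::-1],265,130,375,230,5))"
```

```text
clock: 10.45
eef_pos: [0.458, -0.1918, 0.1067]
ee_rot: [-0.164, 3.135, -0.001]
ft_force: [0.7, 0.5, -0.6]
grip_width: 0.6
grasp_force: 0.0
clock: 10.85
eef_pos: [0.4572, -0.1917, 0.1949]
ee_rot: [-0.164, 3.136, -0.0]
ft_force: [0.6, 0.1, -0.7]
grip_width: 0.605
grasp_force: 0.0
shift [-4.78  5.6   0.2 ] turn [-0.    0.01  0.  ] at [ 0.4572 -0.1917  0.1949] F [ 0.6  0.1 -0.7] w 0.605 t 10.85
```

View pics/4.png

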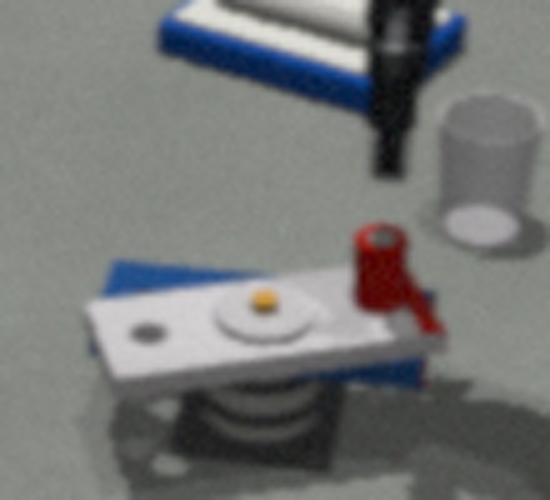

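The crop shows the pin seated upright at side pixel (340,187), with its grip resting on the cover. The cover's B hole is at (294,196), still askew. Next I push the cover round with the fingers closed.

```bash
python3 -m jog '[[-0.8,0.93,0,0,0,0,0],[-0.8,0.93,0,0,0,0,0],[-0.8,0.93,0,0,0,0,0],[-0.8,0.93,0,0,0,0,0],[-0.8,0.93,0,0,0,0,0]]'
python3 -m jog '[[-0.78,0.95,0,0,0,0,0],[0,0,0,0,0,0,0],[0,0,0,0,0,0,0]]'
python3 -c "
from h import *
go(.5613,-.0401,.086)"
```

```text
clock: 11.4
eef_pos: [0.5451, -0.0645, 0.1938]
ee_rot: [-0.164, 3.136, 0.0]
ft_force: [0.7, -0.5, -0.5]
grip_width: 0.002
grasp_force: 0.0
clock: 11.7
eef_pos: [0.5612, -0.0393, 0.1935]
ee_rot: [-0.167, 3.137, -0.0]
ft_force: [-0.5, -0.1, -0.8]
grip_width: -0.003
grasp_force: 0.0
shift [-0.   -0.03  4.3 ] turn [-0.    0.    0.02] at [ 0.5612 -0.0393  0.1935] F [-0.5 -0.1 -0.8] w -0.003 t 11.7
```

```bash
python3 -m jog '[[0,0,1,0,0,0,0],[0,0,1,0,0,0,0],[0,0,1,0,0,0,0],[0,0,1,0,0,0,0],[0,0,0.3,0,0,0,0]]'
python3 -m jog '[[0,0,0,0,0,0,0],[0,-0.4,0,0,0,0,0],[0,-0.4,0,0,0,0,0],[0,-0.4,0,0,0,0,0],[0,-0.4,0,0,0,0,0]]'
python3 -m jog '[[0,-0.4,0,0,0,0,0],[0,-0.4,0,0,0,0,0],[0,0,0,0,0,0,0]]'
python3 -c "
from h import *
A=np.array([.4565,-.1918]);p=bot.get_obs()['eef_pos'][:2]-A;c,s=np.cos(.1044),np.sin(.1044);print('flange xy',p@[c,s],p@[-s,c])
go(.5613,-.0401,.086)"
```

```text
clock: 12.2
eef_pos: [0.5586, -0.0418, 0.084]
ee_rot: [0.16, -3.132, 0.001]
ft_force: [0.3, 0.6, 0.6]
grip_width: -0.003
grasp_force: 0.0
clock: 12.7
eef_pos: [0.5663, -0.0794, 0.0876]
ee_rot: [-0.163, 3.134, 0.003]
ft_force: [-0.2, 5.2, 4.3]
grip_width: -0.002
grasp_force: 5.5
clock: 13.0
eef_pos: [0.5719, -0.0987, 0.0885]
ee_rot: [-0.164, 3.127, 0.003]
ft_force: [3.9, 3.0, 3.2]
grip_width: -0.001
grasp_force: 3.5
flange xy 0.12445630282992645 0.08052653825036934
shift [0.18 2.38 0.1 ] turn [0.01 0.11 0.01] at [ 0.5719 -0.0987  0.0885] F [3.9 3.  3.2] w -0.001 t 13.0
```

```bash
python3 -m jog '[[0.1,-0.3,0.05,0,0,0,0],[0,-0.3,0.05,0,0,0,0],[0,-0.1,0,0,0,0,0],[0,0,0,0,0,0,0]]'
cat > m.py <<'E'
from h import *
A=np.array([.4565,-.1918]);p=bot.get_obs()['eef_pos'][:2]-A;c,s=np.cos(.1044),np.sin(.1044);print('flange xy',p@[c,s],p@[-s,c])
t=bot.get_image('top')[:,:,::-1];s=bot.get_image('side')[:,:,::-1]
cv2.imwrite("pics/mt.png",t);cv2.imwrite("pics/ms.png",s)
f=lambda i,x0,y0,x1,y1,k:cv2.resize(i[y0:y1,x0:x1],None,fx=k,fy=k,interpolation=cv2.INTER_CUBIC)
im=np.vstack([f(t,305,195,365,230,8)]+[np.zeros((0,480,3),np.uint8)]); sd=f(s,270,160,330,195,8)
import sys; cv2.imwrite("pics/"+sys.argv[1],np.vstack([im,sd]));
E
python3 m.py 5.png
```

```text
clock: 13.4
eef_pos: [0.5764, -0.1098, 0.0884]
ee_rot: [-0.173, 3.115, 0.012]
ft_force: [8.1, 12.1, 9.6]
grip_width: 0.001
grasp_force: 10.5
flange xy 0.12779809328335726 0.0690349300950963
```

View pics/5.png

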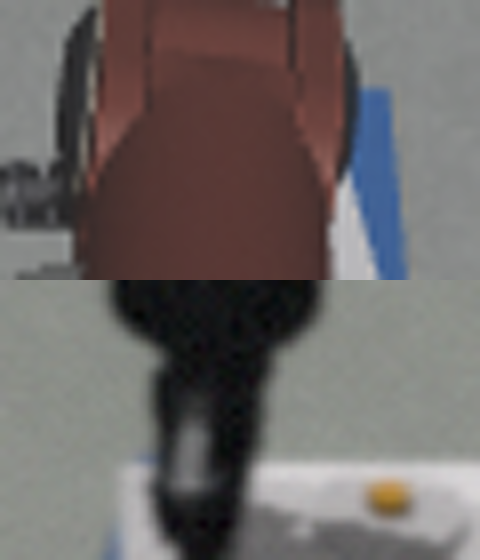

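```bash
python3 -m jog '[[-0.2,-0.15,-0.1,0,0,0,0],[-0.1,-0.2,0,0,0,0,0],[-0.1,-0.2,0,0,0,0,0],[0,0,0,0,0,0,0]]'
python3 -c "
from h import *
A=np.array([.4565,-.1918]);p=bot.get_obs()['eef_pos'][:2]-A;c,s=np.cos(.1044),np.sin(.1044);print('flange xy',p@[c,s],p@[-s,c])"
```

```text
clock: 13.9
eef_pos: [0.5811, -0.1266, 0.0886]
ee_rot: [-0.167, 3.13, 0.007]
ft_force: [1.2, 7.0, 7.5]
grip_width: 0.001
grasp_force: 5.9
flange xy 0.13070997897944786 0.051882377814322436
```

```bash
python3 -m jog '[[0,0.5,-0.05,0,0,0,0],[0,1,0,0,0,0,0],[0,1,-0.5,0,0,0,0],[0,1,-1,0,0,0,0],[0,1,-1,0,0,0,0]]'
python3 -m jog '[[0,1,0,0,0,0,0],[0,1,0,0,0,0,0],[0,1,0,0,0,0,0],[0,1,0,0,0,0,0]]'
python3 m.py 5b.png
python3 - <<'E'
import cv2,numpy as np
a=cv2.imread("pics/mt.png");b=cv2.imread("pics/ms.png")
r=lambda i,x0,y0,x1,y1,s:cv2.resize(i[y0:y1,x0:x1],None,fx=s,fy=s,interpolation=cv2.INTER_CUBIC)
c=np.zeros((600,800,3),np.uint8)
p=r(a,305,200,365,275,8);c[:600,:480]=p
p=r(b,275,165,355,235,4);c[:280,480:]=p
cv2.imwrite("pics/6.png",c)
E
```

```text
clock: 14.4
eef_pos: [0.5649, -0.0187, 0.15]
ee_rot: [0.161, -3.134, 0.002]
ft_force: [0.4, -0.1, 0.9]
grip_width: -0.001
grasp_force: 0.0
clock: 14.8
eef_pos: [0.5551, 0.0807, 0.1499]
ee_rot: [0.161, -3.136, 0.003]
ft_force: [0.7, -0.3, 0.6]
grip_width: -0.004
grasp_force: 0.0
flange xy 0.1265032595978517 0.26069714608224365
```

View pics/6.png

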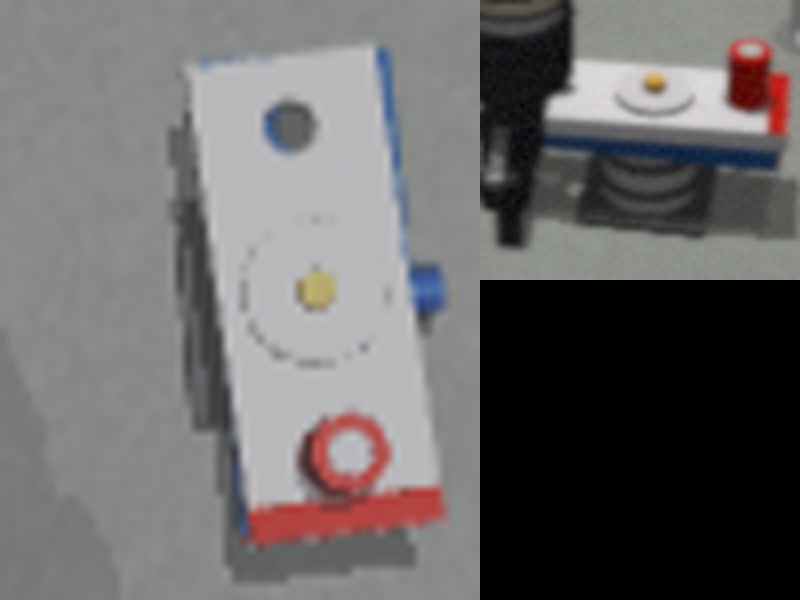

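```bash
cat >> fit.py <<'E'
print("=====")
S6=lambda x,y:("side",(275+(x-480+.5)/4-.5,165+(y+.5)/4-.5))
c=[(T(290,125),(.14,0,.095)),(T(376,44),(.17,-.04,.095)),(T(187,68),(.17,.04,.095)),(T(318,290),(.07,0,.117)),(T(442,490),(-.02,-.04,.095)),(S6(654,82),(.07,0,.117))]
x=fit(c,[.4565,-.19,.15],"cover now")
E
python3 fit.py | sed -n '/=====/,$p'
```

```text
=====
cover now [ 0.4546 -0.191   0.1457] B [np.float64(0.593140466411565), np.float64(-0.17068226227611089), 0] 
 [[-0.0557  0.0459]
 [-0.2128 -0.098 ]
 [-0.277  -0.1498]
 [ 0.1406 -0.5204]
 [-0.2126  0.6558]
 [ 0.2415 -2.2401]]
```

```bash
python3 -m jog '[[0,-1,0,0,0,0,0],[0,-1,0,0,0,0,0],[0,-1,0,0,0,0,0],[0,-1,0,0,0,0,0],[0,-1,0,0,0,0,0]]' >/dev/null
python3 -m jog '[[0,-1,0.5,0,0,0,0],[0,-1,1,0,0,0,0],[0,0,1,0,0,0,0],[0,0,0,0,0,0,0]]'
python3 -m jog '[[0,-0.5,0,0,0,0,0],[0,-0.5,0,0,0,0,0],[0,-0.3,0,0,0,0,0],[-0.05,-0.2,0,0,0,0,0],[0,0,0,0,0,0,0]]'
cat > p.py <<'E'
from h import *
A=np.array([.4565,-.1918]);o=bot.get_obs();p=o['eef_pos'][:2]-A;c,s=np.cos(.1044),np.sin(.1044);print('flange xy',p@[c,s],p@[-s,c],o['eef_pos'][2],o['ft_force'])
E
python3 p.py
```

```text
clock: 15.8
eef_pos: [0.5703, -0.0956, 0.0842]
ee_rot: [0.157, -3.129, 0.001]
ft_force: [-0.1, -0.2, -0.5]
grip_width: -0.004
grasp_force: 0.0
clock: 16.3
eef_pos: [0.5799, -0.1302, 0.0887]
ee_rot: [-0.163, 3.135, -0.0]
ft_force: [-0.4, 0.8, 3.4]
grip_width: 0.002
grasp_force: 2.4
flange xy 0.12912533537058662 0.04842256060389094 0.08865287145672093 [-0.38740073  0.79045268  3.42388993]
```

```bash
python3 -m jog '[[-0.05,-0.12,0,0,0,0,0],[0,0,0,0,0,0,0],[0,0,0,0,0,0,0]]'
python3 p.py
```

```text
clock: 16.6
eef_pos: [0.5799, -0.1304, 0.0886]
ee_rot: [0.167, -3.135, -0.004]
ft_force: [-3.9, 4.0, 7.8]
grip_width: -0.002
grasp_force: 4.5
flange xy 0.12915008528655678 0.04824170881915081 0.08860465466105326 [-3.85073287  3.96448104  7.82077203]
```

```bash
python3 -m jog '[[0,-0.12,-0.05,0,0,0,0],[0,0,0,0,0,0,0],[0,0,0,0,0,0,0]]'
python3 p.py
```

```text
clock: 16.9
eef_pos: [0.5815, -0.1351, 0.089]
ee_rot: [-0.164, 3.136, 0.001]
ft_force: [0.8, 3.4, 1.3]
grip_width: 0.002
grasp_force: 1.6
flange xy 0.13022157170334803 0.04337144349935338 0.08901291745264023 [0.81564329 3.42166734 1.28748364]
```

```bash
python3 -m jog '[[0,0.5,-0.05,0,0,0,0],[0,1,0,0,0,0,0],[0,1,-1,0,0,0,0],[0,1,-1,0,0,0,0],[0,1,-1,0,0,0,0]]' >/dev/null
python3 -m jog '[[0,1,-1,0,0,0,0.4],[0,1,0,0,0,0,0.8],[0,1,0,0,0,0,0.8],[0,1,0,0,0,0,0.8],[0,1,0,0,0,0,0.8]]' >/dev/null
python3 -m jog '[[0.3,1,0,0,0,0,0.8],[0.3,1,0,0,0,0,0.8]]'
python3 m.py 5c.png
python3 - <<'E'
import cv2,numpy as np
from h import *
a=cv2.imread("pics/mt.png");b=cv2.imread("pics/ms.png")
r=lambda i,x0,y0,x1,y1,s:cv2.resize(i[y0:y1,x0:x1],None,fx=s,fy=s,interpolation=cv2.INTER_CUBIC)
c=np.zeros((600,800,3),np.uint8)
c[:600,:480]=r(a,305,200,365,275,8)
c[:280,480:]=r(b,275,165,355,235,4)
c[300:600,480:800]=r(b,260,235,340,310,4)
cv2.imwrite("pics/7.png",c)
go(.463,.198,.107)
E
```

```text
clock: 18.1
eef_pos: [0.5356, 0.1489, 0.1897]
ee_rot: [0.163, -3.137, 0.003]
ft_force: [0.2, -0.2, -0.2]
grip_width: 0.798
grasp_force: 0.0
flange xy 0.11422655702603016 0.3306296239957365
shift [2.62 2.08 3.32] turn [ 0.02 -0.01  0.07] at [0.534  0.1533 0.1898] F [ 0.4 -0.3 -0.8] w 0.804 t 18.2
```

View pics/7.png

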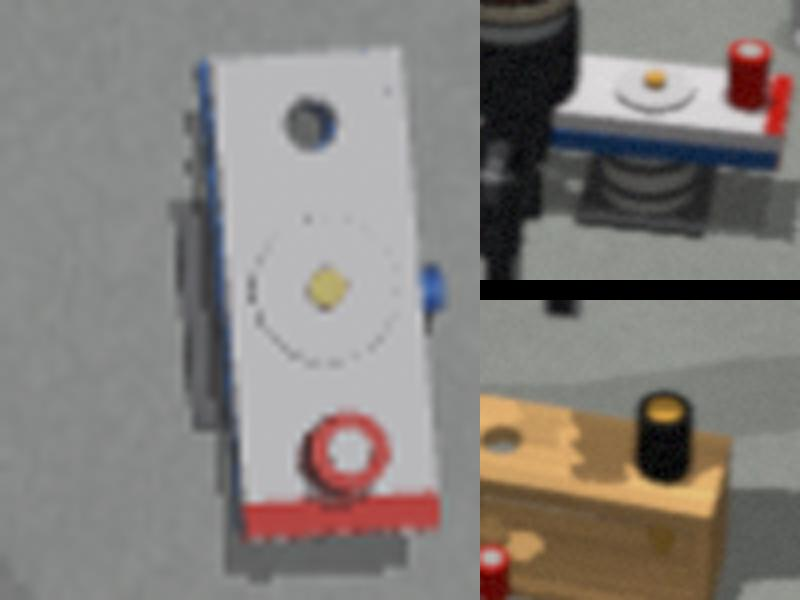

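```bash
cat >> fit.py <<'E'
print("#####")
c=[(T(310,124),(.14,0,.095)),(T(401,46),(.17,-.04,.095)),(T(210,57),(.17,.04,.095)),(T(327,288),(.07,0,.117)),(T(438,495),(-.02,-.04,.095))]
x=fit(c,[.4565,-.19,.15],"cover now")
E
python3 fit.py | sed -n '/#####/,$p'
```

```text
#####
cover now [ 0.455  -0.1909  0.0834] B [np.float64(0.5945230684723983), np.float64(-0.17921495719062075), 0] 
 [[ 0.0052 -0.1867]
 [-0.1456 -0.0263]
 [-0.1212  0.0868]
 [ 0.3049 -0.5126]
 [-0.0393  0.703 ]]
```

```bash
python3 -m jog '[[0.87,0.69,0,0,0,0,0.8],[0.87,0.69,0,0,0,0,0.8],[0.87,0.69,0,0,0,0.05,0.8],[0,0,0,0,0,0,0.8]]'
python3 -m jog '[[0,0,0.8,0,0,0,0.8],[0,0,0.8,0,0,0,0.8],[0,0,0.8,0,0,0,0.8],[0,0,0.8,0,0,0,0.8],[0,0,0,0,0,0,0.8]]'
python3 -m jog '[[0,0,0,0,0,0,0.2],[0,0,0,0,0,0,0.2],[0,0,0,0,0,0,0.2],[0,0,0,0,0,0,0.2],[0,0,0,0,0,0,0.2]]' 60
python3 -m jog '[[0,0,-1,0,0,0,0.2],[0,0,-1,0,0,0,0.2],[0,0,-1,0,0,0,0.2],[0,0,-1,0,0,0,0.2],[0,0,-1,0,0,0,0.2]]'
python3 -m jog '[[0,0,0,0,0,0,0.2]]' >/dev/null
python3 -c "
from h import *
go(.595,-.178,.23)"
```

```text
clock: 18.6
eef_pos: [0.4626, 0.1949, 0.1899]
ee_rot: [0.163, -3.135, 0.0]
ft_force: [0.3, 0.3, 0.4]
grip_width: 0.798
grasp_force: 0.0
clock: 19.1
eef_pos: [0.4651, 0.1909, 0.1078]
ee_rot: [0.153, -3.133, 0.006]
ft_force: [-0.4, -0.4, -0.0]
grip_width: 0.801
grasp_force: 0.0
clock: 19.6
eef_pos: [0.4672, 0.1944, 0.1115]
ee_rot: [-0.156, 3.134, 0.003]
ft_force: [0.8, 1.2, 5.4]
grip_width: 0.377
grasp_force: 59.5
clock: 20.1
eef_pos: [0.4651, 0.1923, 0.2357]
ee_rot: [0.155, -3.136, 0.002]
ft_force: [0.2, 0.3, -1.5]
grip_width: 0.387
grasp_force: 61.0
shift [ -3.61 -15.29   0.32] turn [ 0.01  0.06 -0.06] at [0.4675 0.1935 0.238 ] F [ 0.6 -0.4 -1.5] w 0.382 t 20.2
```

```bash
python3 -m jog '[[-0.22,-0.95,0,0,0,-0.06,0.2],[-0.22,-0.95,0,0,0,0,0.2],[-0.22,-0.95,0,0,0,0,0.2],[-0.22,-0.95,0,0,0,0,0.2],[-0.22,-0.95,0,0,0,0,0.2]]' >/dev/null
python3 -m jog '[[-0.22,-0.95,0,0,0,0,0.2],[-0.22,-0.95,0,0,0,0,0.2],[-0.22,-0.95,0,0,0,0,0.2],[-0.22,-0.95,0,0,0,0,0.2],[-0.22,-0.95,0,0,0,0,0.2]]' >/dev/null
python3 -m jog '[[-0.22,-0.95,0,0,0,0,0.2],[-0.22,-0.95,0,0,0,0,0.2],[-0.22,-0.95,0,0,0,0,0.2],[-0.22,-0.95,0,0,0,0,0.2],[-0.22,-0.95,0,0,0,0,0.2]]' >/dev/null
python3 -m jog '[[-0.22,-0.95,0.2,0,0,0,0.2],[0,0,0.2,0,0,0,0.2],[0,0,0,0,0,0,0.2],[0,0,0,0,0,0,0.2]]'
python3 - <<'E'
from h import *
go(.595,-.178,.23)
s=bot.get_image("side")[:,:,::-1]
cv2.imwrite("pics/8.png",cv2.resize(s[110:220,250:360],None,fx=5,fy=5,interpolation=cv2.INTER_CUBIC))
p=bot.get_obs()["eef_pos"]
for n,dz in(("tip",-.081),("shoulder",-.011)): print(n,proj("side",[p[0],p[1],p[2]+dz]), (proj("side",[p[0],p[1],p[2]+dz])-[250,110])*5)
print("hole target crop",(proj("side",[.595,-.178,.095])-[250,110])*5)
E
```

```text
clock: 22.1
eef_pos: [0.5924, -0.1738, 0.2239]
ee_rot: [0.168, -3.135, -0.003]
ft_force: [-0.1, 1.1, -1.2]
grip_width: 0.378
grasp_force: 61.1
shift [-0.09 -0.18 -0.25] turn [ 0.02 -0.02  0.02] at [ 0.5924 -0.1738  0.2239] F [-0.1  1.1 -1.2] w 0.378 t 22.1
tip [295.41054434 173.1862414 ] [227.05272171 315.931207  ]
shoulder [295.58423139 152.49668017] [227.92115697 212.48340087]
hole target crop [224.88994055 379.85538042]
```

View pics/8.png

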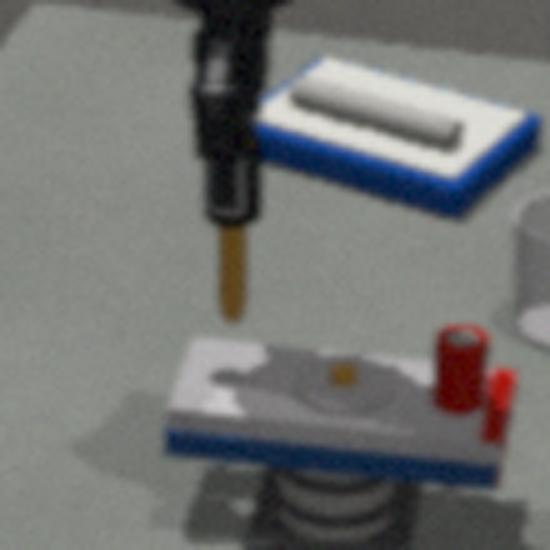

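The crop shows the bolt upright with its tip at crop (232,318), about 3 mm to −x of the tool axis. The cover is flush with the flange and the pin is home. I shift by the offset and lower the bolt.

```bash
python3 -m jog '[[-0.2,-0.18,0,0,0,0,0.2],[0,0,0.6,0,0,0,0.2],[0,0,0.6,0,0,0,0.2],[0,0,0.4,0,0,0,0.2],[0,0,0,0,0,0,0.2]]'
python3 -m jog '[[0,0,0.4,0,0,0,0.2],[0,0,0.4,0,0,0,0.2],[0,0,0,0,0,0,0.2],[0,0,0,0,0,0,0.2]]'
```

```text
clock: 22.65
eef_pos: [0.5978, -0.1787, 0.1836]
ee_rot: [0.166, -3.134, -0.002]
ft_force: [-0.9, 0.3, -1.8]
grip_width: 0.389
grasp_force: 61.1
clock: 23.05
eef_pos: [0.5984, -0.1793, 0.1648]
ee_rot: [0.165, -3.137, -0.0]
ft_force: [0.3, -0.9, -1.3]
grip_width: 0.382
grasp_force: 61.1
```

```bash
python3 -m jog '[[0,0,0.3,0,0,0,0.2],[0,0,0.3,0,0,0,0.2],[0,0,0,0,0,0,0.2],[0,0,0,0,0,0,0.2]]'
python3 -m jog '[[0,0,0.3,0,0,0,0.2],[0,0,0.3,0,0,0,0.2],[0,0,0,0,0,0,0.2],[0,0,0,0,0,0,0.2]]'
```

```text
clock: 23.45
eef_pos: [0.5982, -0.1792, 0.1495]
ee_rot: [0.165, -3.136, -0.001]
ft_force: [-0.3, -1.0, -2.1]
grip_width: 0.385
grasp_force: 61.1
clock: 23.85
eef_pos: [0.5982, -0.1792, 0.1344]
ee_rot: [0.165, -3.136, -0.001]
ft_force: [-1.4, 0.3, -2.8]
grip_width: 0.379
grasp_force: 61.1
```

Sliding in freely; 28 mm to go.

```bash
python3 -m jog '[[0,0,0.4,0,0,0,0.2],[0,0,0.4,0,0,0,0.2],[0,0,0.2,0,0,0,0.2],[0,0,0.12,0,0,0,0.2],[0,0,0,0,0,0,0.2]]'
python3 -m jog '[[0,0,0,0,0,0,0.2],[0,0,0,0,0,0,0.2]]'
```

```text
clock: 24.35
eef_pos: [0.5982, -0.1793, 0.1067]
ee_rot: [0.165, -3.136, -0.0]
ft_force: [-2.5, -1.4, -1.3]
grip_width: 0.378
grasp_force: 61.5
clock: 24.55
eef_pos: [0.5982, -0.1793, 0.1067]
ee_rot: [0.165, -3.136, -0.0]
ft_force: [-2.2, -0.8, -2.3]
grip_width: 0.383
grasp_force: 61.5
```

```bash
python3 -m jog '[[0,0,0.06,0,0,0,0.2],[0,0,0,0,0,0,0.2],[0,0,0,0,0,0,0.2]]'
python3 -m jog '[[0,0,0,0,0,0,0.65],[0,0,0,0,0,0,0.65],[0,0,0,0,0,0,0.65],[0,0,-0.5,0,0,0,0.65],[0,0,-0.8,0,0,0,0.65]]'
python3 -m jog '[[0,0,-1,0,0,0,0.65],[0,0,-1,0,0,0,0.65],[0,0,-1,0,0,0,0.65],[0,1,0,0,0,0,0.65],[0,1,0,0,0,0,0.65]]'
python3 -m jog '[[0,1,0,0,0,0,0.65],[0,1,0,0,0,0,0.65],[0,1,0,0,0,0,0.65],[0,1,0,0,0,0,0.65],[0,1,0,0,0,0,0.65]]'
python3 - <<'E'
from h import *
s=bot.get_image("side")[:,:,::-1];t=bot.get_image("top")[:,:,::-1]
r=lambda i,x0,y0,x1,y1,k:cv2.resize(i[y0:y1,x0:x1],None,fx=k,fy=k,interpolation=cv2.INTER_CUBIC)
cv2.imwrite("pics/9.png",np.hstack([r(t,305,200,365,275,6),r(s,275,150,348,225,6)]))
E
```

```text
clock: 24.85
eef_pos: [0.5982, -0.1793, 0.1067]
ee_rot: [0.165, -3.137, -0.0]
ft_force: [-5.2, -0.3, 4.8]
grip_width: 0.383
grasp_force: 62.0
clock: 25.35
eef_pos: [0.5981, -0.1789, 0.1378]
ee_rot: [0.166, -3.135, -0.002]
ft_force: [0.0, 0.3, 0.3]
grip_width: 0.649
grasp_force: 0.0
clock: 25.85
eef_pos: [0.5943, -0.1302, 0.2154]
ee_rot: [-0.161, 3.133, -0.002]
ft_force: [-0.6, 0.3, -0.6]
grip_width: 0.653
grasp_force: 0.0
clock: 26.35
eef_pos: [0.5806, -0.0041, 0.2142]
ee_rot: [-0.165, 3.135, 0.0]
ft_force: [0.6, 0.3, 0.1]
grip_width: 0.65
grasp_force: 0.0
```

View pics/9.png

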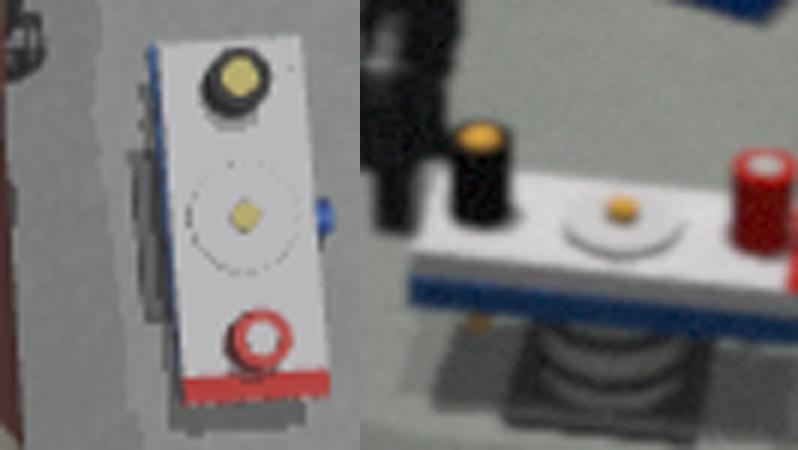

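Both grips sit upright on the cover: the bolt at top crop (238,80) and the pin at (262,340). The brass tip shows below the flange at side crop (480,322), and the arm is clear.

```bash
python3 -c "
from cell import bot
print(bot.close_job())"
```

```text
the job is handed in; nothing more can be done
None
```

I handed the job in at about 26 s of robot time. In the last pictures the drift pin is home at the red end, the cover is turned onto the flange (hole B about 2 mm off), the bolt is home at the other end and the arm is clear; the hand-in returned no verdict.

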